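# Square a clay tile into the corner of the recording board

## Robot

A 7-joint arm with a two-finger parallel gripper is mounted at the origin on the work surface. World frame = base frame: x ahead of the robot, y to its left, z up, the work surface at z = 0. Lengths are in m, angles in rad, forces in N, time in s.
With the tool pointing down it reaches from about 0.425 to 0.875 m from the base axis. Payload 4.7 kg.
Tool frame: the origin (TCP) lies between the finger pads; the fingertips stand 14 mm ahead of it and the grasp point (between the pads) lies 5 mm behind it; z points along the fingers, y is the line along which they close (so a half turn about z gives the same grasp; the last joint's range is limited). The gripper opens to 87 mm and grips with 3 to 60 N. Pads are 19 mm wide; open, the fingers measure 117 mm over their backs; the gripper's body (75 mm by 190 mm) begins 51 mm behind the grasp point.
Start: joints at [-1.171, 0.321, -0.07, 1.45, 0.023, 1.371, -0.057], TCP at [0.245, 0.602, 0.237] pointing down, gripper open.
Joint ranges: [-2.86, 2.86], [-0.3, 2.09], [-1.38, 1.24], [0.06, 2.45], [-1.56, 4.7], [0.09, 2.05], [-2.69, 2.69]. Speed limits (rad/s): [2.57, 2.57, 3.14, 3.14, 3.14, 3.14, 3.14].

## Interface

Orientations are given as a rotation vector (axis times angle).
In Python, from bench import ctrl gives the robot as it stands.
- The arm moves only by the shell command python3 -m inch 'ROWS' [OPENING] [FORCE]. ROWS is JSON, a list of rows, each a list of 6 numbers: the shift along the world's x, y, z in mm, then the turn, a rotation vector about the world's x, y, z in degrees. In form: [[tx, ty, tz, rx, ry, rz], ...]. A call has 1 to 20 rows; each row is the pose to reach, as a shift and turn from the pose commanded when the call began; what a row does not reach only later rows make up. A row lasts 1/8 s, in which the tool goes at most 62.5 mm and 10.7 degrees, less where a joint would pass 70% of its speed; a pose out of reach is approached as far as the arm can. A call with a gripper value outside its range is refused whole. OPENING is the finger opening in mm, from 0 to 87, set as the call begins (- or left out, the last holds). The fingers move at their own pace and stop on an object; FORCE is the grip in N (left out, the last holds). Time passes only in rows, so rows that repeat a pose let the fingers close. It gives the time, the measured TCP pose, the force, the opening and the grip force at its end, in the units of the state.
- ctrl.get_state(): the state, without advancing time (a new reading comes with each control period).
- ctrl.get_image(name): name is "scene" or "top" or "wrist"; returns (picture, depth): 400x640x3 uint8, red, green, blue; 400x640 float32, m along the optical axis (not along the pixel's ray), 0 where there is no reading.
- ctrl.camera_params(name): a dict with "mtx" (3x3 intrinsics, pixels), "T" (4x4, takes a point from camera to world coordinates). Camera axes: x right, y down, z forward; pixel columns grow to the right and rows downward; lengths in m; the calibration is good to about 2 mm. A picture is of the moment at which its call begins: read the wrist's pose just before it. camera_params takes no time and is no camera call; for the wrist camera it gives the pose at the moment of the call.
- ctrl.close_job(): hands the job in; it is judged then, once.
The state is a dict: "time": time; "joint_positions": joint angles; "qd": joint speeds; "joint_torque": joint torques, N m; "position": TCP position; "tool_rot": TCP orientation; "ft_force": force on the tool from outside, world axes, zero at the start; "torque": the same for the moment, N m; "grip_width": opening from 0.0 (shut) to 1.0 (fully open); "grip_force": force on a finger pad.
Only numpy, scipy, OpenCV 4.12 (cv2) and the standard library are available. Lean on these libraries where they do the work, as an engineer would, in place of code of your own. Each camera call takes 0.05 s, during which the arm holds its last target. There are 200 camera calls.

## Task

Push the clay tile along the recording board, with the fingertips only, into the corner for measuring: its long far side flush against the aluminium fence and the end that faces the dark stop block flush against that block. Do not lift, carry or tip the tile or push it with the body of the hand, leave the bottle, the vial and the bowl alone, and finish with the hand clear.

Things in the scene. Friction and masses are not known exactly. Their poses are not given: they have to be found in the camera images.
- board: Fixed grey recording board, 8 mm thick (its top is 8 mm above the table). Origin at table level; x points towards the fence (away from the robot, give or take 12 degrees), y along the fence to the left, z up. The board reaches from x -162 to +127 mm and y -250 to +250 mm. The aluminium fence runs along its far edge for the whole length: inner face at x = +100 mm, 18 mm thick, top 30 mm above the table (22 mm above the board).
- stop: Fixed dark steel stop block standing on the board against the fence, on the tile's right, 68 mm (x) by 22 mm (y) and 28 mm tall with a small black knob 8 mm high on top. Origin at the centre of its underside, on the board's top; axes parallel to the board's. Its left face, which the tile is to meet, is at y = +11 mm. It sits at a different place along the fence each time.
- tile: Loose rectangular moulded terracotta tile with a raised border and flower (ornament at most 2 mm proud), 105 mm (x) by 140 mm (y, its long side) by 26 mm thick, 0.4 to 0.8 kg, lying face up on the board. Origin at the centre of its underside; z up; x towards the fence and y to the left, turned up to 17 degrees from the board's at the start. It slides with friction: expect 3 to 10 N to push it.
- sample_bottle: Bystander: white plastic jar, 56 mm across and 110 mm tall, loose on the table left of the board. Origin at the centre of its underside.
- vial: Bystander: small glass vial with a blue cap, 28 mm across and 50 mm tall, loose on the right end of the board, beyond the stop block. Origin at the centre of its underside.
- bowl: Bystander: small white ceramic bowl, 100 mm across and 45 mm tall, loose on the table right of the board. Origin at the centre of its underside.
There are look-alikes about, which are no part of the job. What is meant by the tile is not blue, and is the smaller of those in its own colour.

How it is judged:
By the outcome, as a careful person would: the job done as asked, in the order asked, and still so for the second after the job is handed in, with the robot touching nothing.
It also fails if it takes over 53 s, if anything falls off the work surface, if the arm or the gripper's body presses on something with over 40 N, if the wrist force passes 120 N, or if a joint passes its speed limit or range.

## Working session

There is one attempt and no reset: what is moved stays moved. The work goes in short steps, Python scripts to look and compute and a shell command to move; the robot and the scene stay as the last step left them, time stands still between calls to the robot, and variables do not carry over. Pictures are saved under pics/ and viewed, at most 10 in all, crops included, and the job is handed in when it is done.

```bash
mkdir -p pics; ls
python3 - <<'E'
from bench import ctrl
import cv2,numpy as np
s=ctrl.get_state();print(s['time'],s['position'],s['tool_rot'])
for n in ['top','scene']:
    im,d=ctrl.get_image(n);cv2.imwrite(f'pics/{n}0.png',im[:,:,::-1]);np.savez(f'pics/{n}0.npz',im=im,d=d,**ctrl.camera_params(n))
    p=ctrl.camera_params(n);print(n,p['mtx'].round(1).tolist(),p['T'].round(3).tolist())
E
```

```text
pics
0.0 [0.24447091 0.60170144 0.23545165] [-6.02186449e-01 -3.08309553e+00  3.01040666e-03]
top [[418.5, 0.0, 321.2], [0.0, 418.5, 195.4], [0.0, 0.0, 1.0]] [[0.02, -0.982, 0.188, 0.366], [-1.0, -0.02, 0.003, -0.006], [0.0, -0.188, -0.982, 1.067], [0.0, 0.0, 0.0, 1.0]]
scene [[398.6, 0.0, 317.8], [0.0, 398.6, 202.0], [0.0, 0.0, 1.0]] [[0.56, 0.541, -0.628, 1.191], [0.829, -0.367, 0.422, -0.407], [-0.002, -0.757, -0.654, 0.703], [0.0, 0.0, 0.0, 1.0]]
```

View pics/top0.png

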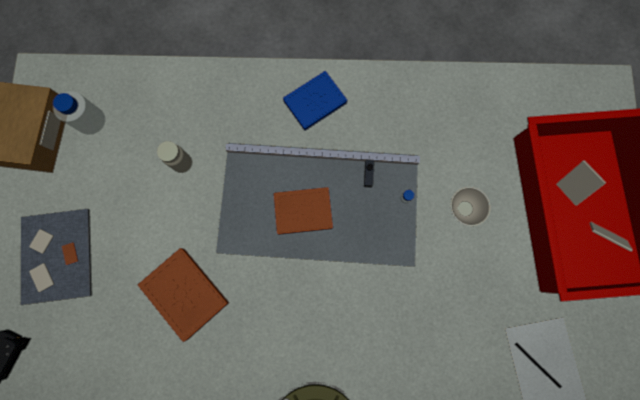

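View pics/scene0.png

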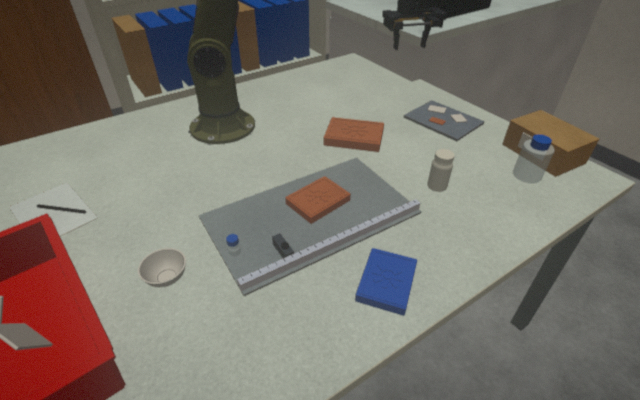

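Terracotta candidates in the top view are (303,210) on the board, (183,294) on the table, which is larger, and a chip at (69,253) on the card. There is also a blue one at (315,100). The one on the board should be the tile, since it is terracotta, the smaller of the two tiles and lies on the board. I'll check its size and view a crop.

```bash
cat > h.py <<'E'
import cv2,numpy as np
def cast(px,z,K,T):
    px=np.atleast_2d(px).astype(float)
    r=np.c_[(px[:,0]-K[0,2])/K[0,0],(px[:,1]-K[1,2])/K[1,1],np.ones(len(px))]@T[:3,:3].T
    o=T[:3,3]; return (o+r*((z-o[2])/r[:,2])[:,None])[:,:2]
def terr(im):
    h=cv2.cvtColor(im,cv2.COLOR_RGB2HSV)
    return cv2.inRange(h,(3,90,50),(16,215,255))
E
python3 - <<'E'
from h import *
for n in ['top','scene']:
    f=np.load(f'pics/{n}0.npz');im,K,T=f['im'],f['mtx'],f['T']
    for c in cv2.findContours(terr(im),0,1)[0]:
        if cv2.contourArea(c)<150: continue
        w=cast(c[:,0],.033,K,T)*1000
        print(n,cv2.boundingRect(c),[np.round(v,1).tolist() if not np.isscalar(v) else round(v,1) for v in cv2.minAreaRect(w.astype(np.float32))])
    if n=='top':
        # fence top inner/outer edges by gradient: print pixel profile at columns
        g=cv2.cvtColor(im,cv2.COLOR_RGB2GRAY)
        for u in (240,280,320,350,400): print(u,g[140:168,u].tolist())
        m=(g<55).astype(np.uint8);m[:,:355]=0;m[:,385:]=0;m[:155]=0;m[200:]=0
        c=max(cv2.findContours(m,0,1)[0],key=cv2.contourArea);print('stop',cv2.boundingRect(c),cast(cv2.boxPoints(cv2.minAreaRect(c)),.036,K,T).round(4).tolist())
        cv2.imwrite('pics/crop.png',cv2.resize(im[130:280,200:430,::-1],None,fx=3.4,fy=3.4,interpolation=cv2.INTER_CUBIC))
E
```

```text
top (138, 248, 90, 94) [[316.9, 327.1], [179.6, 136.9], 43.2]
top (62, 243, 16, 22) [[407.1, 611.6], [49.3, 29.9], 20.0]
top (274, 187, 59, 47) [[525.4, 43.7], [105.3, 139.1], 7.2]
240 [127, 127, 120, 98, 96, 121, 127, 128, 129, 130, 120, 80, 59, 73, 87, 89, 89, 86, 86, 86, 86, 88, 87, 86, 84, 86, 87, 85]
280 [131, 131, 132, 131, 131, 125, 108, 119, 126, 128, 132, 133, 135, 125, 76, 61, 82, 89, 89, 88, 89, 89, 89, 89, 89, 90, 90, 91]
320 [126, 129, 129, 128, 128, 131, 133, 128, 108, 101, 123, 130, 128, 129, 130, 119, 82, 61, 69, 84, 88, 87, 87, 87, 87, 87, 89, 87]
350 [127, 127, 128, 130, 133, 134, 134, 133, 132, 125, 110, 103, 123, 130, 130, 130, 131, 120, 82, 60, 70, 85, 87, 85, 86, 85, 84, 85]
400 [125, 126, 125, 128, 127, 127, 126, 127, 125, 125, 127, 129, 129, 120, 107, 124, 123, 106, 104, 105, 103, 91, 63, 65, 84, 87, 88, 87]
stop (364, 160, 11, 28) [[0.588, -0.1061], [0.6582, -0.1117], [0.6567, -0.1349], [0.5865, -0.129]]
scene (286, 177, 64, 46) [[533.0, 35.8], [119.0, 150.5], 7.2]
scene (547, 140, 51, 36) [[786.7, 767.5], [95.2, 272.6], 14.2]
scene (504, 121, 22, 32) [[631.3, 724.8], [49.8, 192.5], 28.1]
scene (324, 117, 60, 34) [[329.9, 311.3], [178.4, 172.4], 42.8]
scene (114, 22, 47, 74) [[-803.9, -62.2], [131.6, 985.5], 81.9]
scene (236, 7, 23, 63) [[-742.4, 456.6], [98.1, 924.2], 64.6]
scene (0, 0, 112, 145) [[-1191.9, -402.2], [369.7, 1946.4], 87.1]
```

View pics/crop.png

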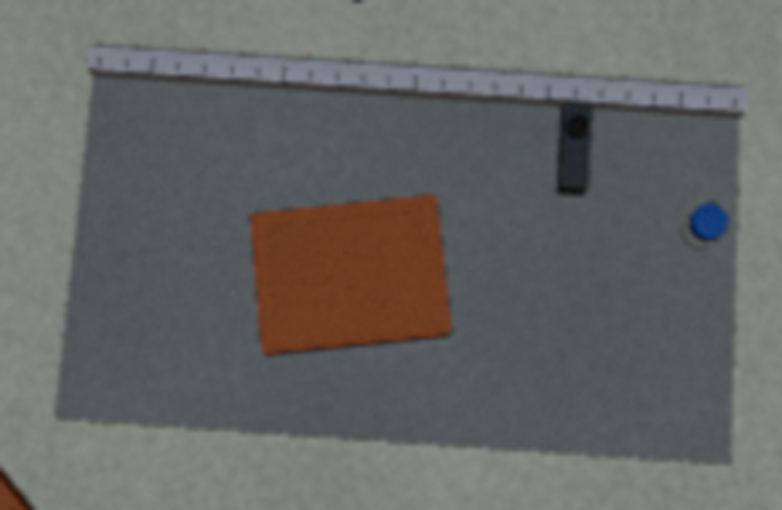

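The crop shows the tile as the terracotta rectangle spanning (252,213) to (450,335), 105 by 139 mm, so it is the one. The stop is at (573,150) with the fence above it. Next I'll work out the board frame and the push targets.

Run:
```python
from h import *
f=np.load('pics/top0.npz');im,K,T=f['im'],f['mtx'],f['T']
g=cv2.GaussianBlur(cv2.cvtColor(im,cv2.COLOR_RGB2GRAY),(3,3),0).astype(float)
P=[]
for u in range(235,360,3):
    v0=int(150.5+(u-240)*.062); dd=np.diff(g[v0-4:v0+6,u]); i=dd.argmin(); P.append((u,v0-4+i+.5))
w=cast(P,.030,K,T)*1000
vx,vy,x0,y0=cv2.fitLine(w.astype(np.float32),cv2.DIST_HUBER,0,.01,.01).ravel()
if vy<0: vx,vy=-vx,-vy
th=np.arctan2(-vx,vy);print('board th',np.degrees(th))
ex=np.array([np.cos(th),np.sin(th)]);ey=np.array([-np.sin(th),np.cos(th)])
fx=np.median(w@ex);sl=np.array([[588,-106.1],[658.2,-111.7]])@ey;print('fence x',fx,'stop left y',sl)
t=np.array([525.4,43.7]);print('tile in board axes',t@ex,t@ey,'need',fx-52.5,sl.mean()+70)
print('ex',ex,'ey',ey)
for nm,px,z in(('bottle',(168,148),.11),('vial',(409,193),.058)):print(nm,cast(px,z,K,T)*1000)
# near start pose: centre on tile near side, 30 mm back
for b in (82.,):
    p=t-ex*b;print('start fence push',p)
```

```text
board th -2.6942885
fence x 666.5432899929899 stop left y [-78.34266926 -80.63659596]
tile in board axes 522.7650076519698 68.34910703524947 need 614.0432899929899 -9.48963261283933
ex [ 0.9988946  -0.04700688] ey [0.04700688 0.9988946 ]
bottle [[656.2048101  364.20016814]]
vial [[ 569.20220473 -217.64918246]]
start fence push [443.49064484  47.55456419]
```

```bash
python3 -m inch '[[19,-55,-10,0,0,2],[38,-111,-20,0,0,4],[57,-166,-30,0,0,6],[77,-222,-40,0,0,8],[96,-277,-50,0,0,10],[115,-332,-60,0,0,12],[134,-388,-70,0,0,14],[153,-443,-80,0,0,16],[172,-499,-90,0,0,18],[191,-554,-100,0,0,19.4],[191,-554,-135,0,0,19.4],[191,-554,-135,0,0,19.4],[191,-554,-135,0,0,19.4]]' 87
python3 - <<'E'
from bench import ctrl
import cv2
im,d=ctrl.get_image('wrist');cv2.imwrite('pics/w1.png',im[:,:,::-1])
E
```

```text
time: 1.72
position: [0.4358, 0.049, 0.1022]
tool_rot: [0.072, 3.14, 0.0]
ft_force: [0.2, 0.8, 0.6]
grip_width: 0.998
grip_force: 0.0
```

View pics/w1.png

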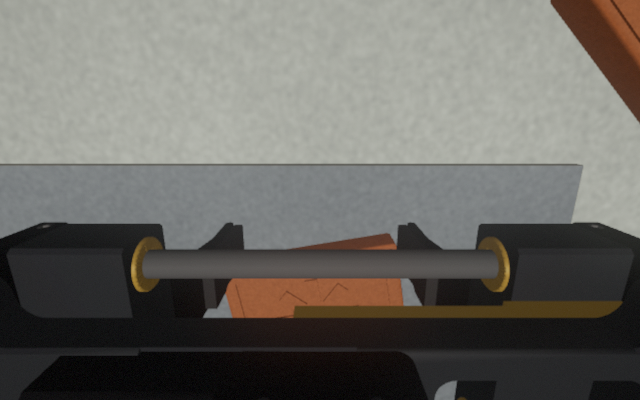

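The picture shows the board's near edge level at row 164, so the hand is aligned with the board. The tile's near edge runs (290,248) to (395,235), between the fingers at columns 235 and 405. I'll go down behind it and start the push.

```bash
python3 -m inch '[[0,0,-30,0,0,0],[0,0,-55,0,0,0],[0,0,-67,0,0,0],[0,0,-73,0,0,0],[0,0,-73,0,0,0],[0,0,-73,0,0,0]]' && python3 -m inch '[[5,0,0,0,0,0],[10,0,0,0,0,0],[15,-1,0,0,0,0],[20,-1,0,0,0,0],[25,-1,0,0,0,0],[30,-1,0,0,0,0],[35,-2,0,0,0,0],[40,-2,0,0,0,0],[40,-2,0,0,0,0]]'
python3 - <<'E'
from bench import ctrl
import cv2,numpy as np
from h import *
im,d=ctrl.get_image('top');p=ctrl.camera_params('top')
cv2.imwrite('pics/t2.png',cv2.resize(im[130:280,200:430,::-1],None,fx=3.4,fy=3.4))
E
```

```text
time: 2.52
position: [0.4364, 0.0485, 0.0294]
tool_rot: [0.074, 3.139, 0.001]
ft_force: [-0.0, 0.3, 0.3]
grip_width: 1.0
grip_force: 0.0
time: 3.65
position: [0.4768, 0.0458, 0.0288]
tool_rot: [0.075, 3.139, -0.001]
ft_force: [-1.2, -0.2, -1.3]
grip_width: 1.002
grip_force: 0.2
```

View pics/t2.png

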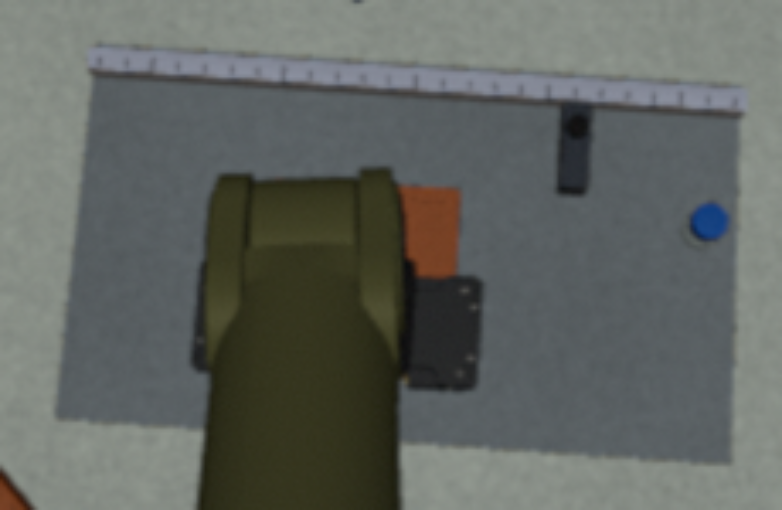

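The tile has squared up with the board: its visible edge runs along rows 185-275 at columns 400-460. I'll keep pushing towards the fence.

```bash
python3 -m inch '[[5,0,0,0,0,0],[11,0,0,0,0,0],[17,-1,0,0,0,0],[23,-1,0,0,0,0],[29,-1,0,0,0,0],[35,-2,0,0,0,0],[41,-2,0,0,0,0],[47,-2,0,0,0,0],[53,-2,0,0,0,0],[59,-3,0,0,0,0],[64,-3,0,0,0,0],[68,-3,0,0,0,0],[70,-3,0,0,0,0],[70,-3,0,0,0,0]]' && python3 -m inch '[[1,0,0,0,0,0],[2,0,0,0,0,0],[3,0,0,0,0,0],[4,0,0,0,0,0],[4,0,0,0,0,0]]'
```

```text
time: 5.45
position: [0.5458, 0.043, 0.0284]
tool_rot: [0.074, 3.14, -0.0]
ft_force: [-3.1, -0.3, -0.5]
grip_width: 0.998
grip_force: 1.3
time: 6.08
position: [0.5499, 0.0433, 0.0286]
tool_rot: [0.074, 3.14, 0.0]
ft_force: [-2.1, 0.4, -2.1]
grip_width: 0.996
grip_force: 1.1
```

```bash
python3 -m inch '[[1,0,0,0,0,0],[2,0,0,0,0,0],[3,0,0,0,0,0],[3,0,0,0,0,0]]' && python3 -m inch '[[1,0,0,0,0,0],[2,0,0,0,0,0],[2,0,0,0,0,0]]'
```

```text
time: 6.58
position: [0.5516, 0.0433, 0.0286]
tool_rot: [-0.074, -3.138, -0.0]
ft_force: [-5.9, -0.4, 2.0]
grip_width: 0.999
grip_force: 3.1
time: 6.95
position: [0.5517, 0.0433, 0.0286]
tool_rot: [-0.074, -3.134, -0.001]
ft_force: [-11.2, -0.6, 7.3]
grip_width: 0.996
grip_force: 5.8
```

```bash
python3 -m inch '[[-10,0,0,0,0,0],[-30,0,0,0,0,0],[-50,0,0,0,0,0],[-50,0,40,0,0,0],[-50,0,90,0,0,0],[-80,60,110,0,0,0],[-100,120,110,0,0,0],[-110,160,110,0,0,0],[-110,160,110,0,0,0]]'
python3 - <<'E'
from bench import ctrl
from h import *
print(ctrl.get_state()['joint_positions'])
im,d=ctrl.get_image('top');p=ctrl.camera_params('top');K,T=p['mtx'],p['T']
cv2.imwrite('pics/t3.png',cv2.resize(im[130:280,200:430,::-1],None,fx=3.4,fy=3.4))
for c in cv2.findContours(terr(im),0,1)[0]:
    if cv2.contourArea(c)>800: print(cv2.boundingRect(c),cv2.minAreaRect((cast(c[:,0],.033,K,T)*1000).astype(np.float32)))
E
```

```text
time: 8.07
position: [0.4443, 0.2083, 0.1396]
tool_rot: [0.062, 3.137, 0.006]
ft_force: [-0.8, -0.2, 0.2]
grip_width: 0.999
grip_force: 0.0
[-0.79027767  0.04826725  0.30804241  1.97355748 -0.01788041  1.1172617
  1.05649953]
(280, 154, 57, 44) ((614.3643188476562, 32.776527404785156), (139.85821533203125, 106.5700912475586), 87.45938873291016)
```

View pics/t3.png

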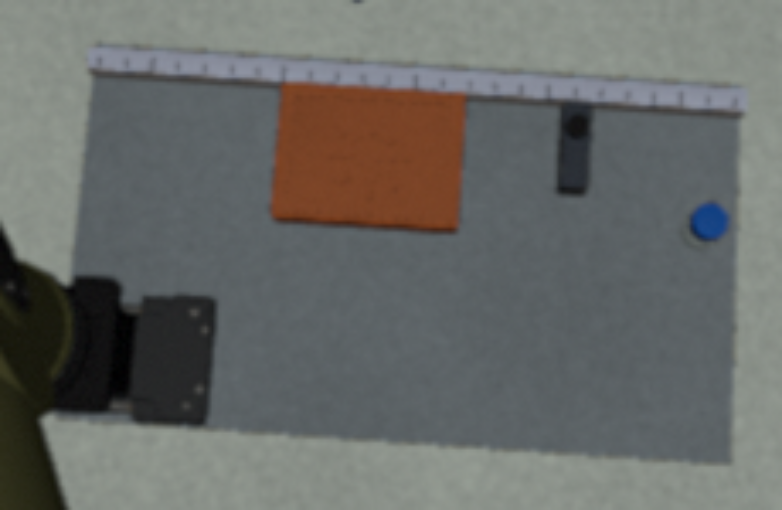

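The tile is flush with the fence: its far edge runs (282,84) to (466,96), parallel to the rule, with the stop at column 558. Now I'll turn the hand 90 degrees and get behind the tile's left end.

```bash
python3 -m inch '[[0,0,0,0,0,-10],[20,0,0,0,0,-20],[45,0,0,0,0,-30],[70,-10,0,0,0,-40],[95,-20,0,0,0,-50],[120,-35,0,0,0,-60],[145,-50,0,0,0,-70],[165,-65,0,0,0,-80],[174.7,-70.7,-20,0,0,-90.3],[174.7,-70.7,-40,0,0,-90.3],[174.7,-70.7,-40,0,0,-90.3],[174.7,-70.7,-40,0,0,-90.3]]' 50
python3 - <<'E'
from bench import ctrl
import cv2
from scipy.spatial.transform import Rotation as R
s=ctrl.get_state();print(R.from_rotvec(s['tool_rot']).as_matrix().round(3).tolist())
im,d=ctrl.get_image('wrist');cv2.imwrite('pics/w4.png',im[:,:,::-1])
E
```

```text
time: 9.62
position: [0.6193, 0.1328, 0.099]
tool_rot: [2.277, 2.165, 0.001]
ft_force: [0.9, -0.4, -0.5]
grip_width: 0.575
grip_force: 0.0
[[0.05, 0.999, 0.0], [0.999, -0.05, 0.0], [0.0, 0.0, -1.0]]
```

View pics/w4.png

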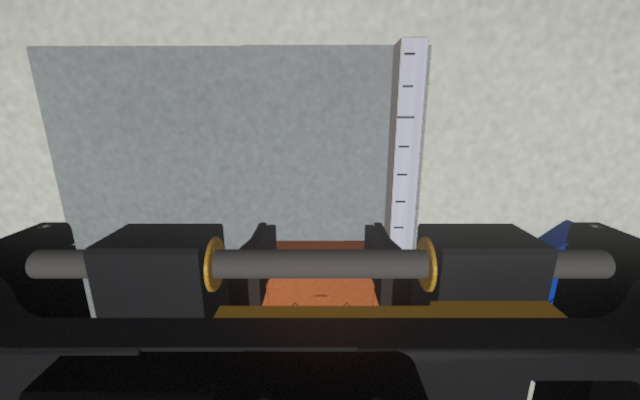

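The tile's end face shows at row 243, between columns 275 and 375. The fingers straddle its middle, clear of the fence at column 400. Down, then push towards the stop.

```bash
python3 -m inch '[[0,0,-30,0,0,0],[0,0,-55,0,0,0],[0,0,-65,0,0,0],[0,0,-70,0,0,0],[0,0,-70,0,0,0],[0,0,-70,0,0,0]]' && python3 -m inch '[[0,-6,0,0,0,0],[-0.6,-12,0,0,0,0],[-0.8,-18,0,0,0,0],[-1,-23,0,0,0,0],[-1.3,-28,0,0,0,0],[-1.5,-33,0,0,0,0],[-1.8,-38,0,0,0,0],[-2,-43,0,0,0,0],[-2.3,-48,0,0,0,0],[-2.5,-53,0,0,0,0],[-2.7,-58,0,0,0,0],[-3,-63,0,0,0,0],[-3.2,-68,0,0,0,0],[-3.4,-73,0,0,0,0],[-3.6,-78,0,0,0,0],[-3.7,-80,0,0,0,0],[-3.7,-80,0,0,0,0]]'
```

```text
time: 10.42
position: [0.6201, 0.1327, 0.0296]
tool_rot: [2.278, 2.162, 0.003]
ft_force: [-0.1, 0.8, 0.6]
grip_width: 0.574
grip_force: 0.0
time: 12.55
position: [0.6157, 0.0518, 0.0286]
tool_rot: [2.279, 2.161, -0.001]
ft_force: [0.2, 2.4, 1.8]
grip_width: 0.574
grip_force: 1.5
```

```bash
python3 -m inch '[[0,-2,0,0,0,0],[-0.2,-4,0,0,0,0],[-0.3,-6,0,0,0,0],[-0.4,-8,0,0,0,0],[-0.4,-8,0,0,0,0]]' && python3 -m inch '[[0,-1,0,0,0,0],[-0.1,-2,0,0,0,0],[-0.2,-3,0,0,0,0],[-0.2,-3,0,0,0,0]]'
```

```text
time: 13.18
position: [0.6152, 0.0447, 0.0286]
tool_rot: [2.279, 2.163, 0.0]
ft_force: [-0.4, 4.5, 1.5]
grip_width: 0.574
grip_force: 2.2
time: 13.68
position: [0.6151, 0.0418, 0.0286]
tool_rot: [2.279, 2.163, 0.0]
ft_force: [1.1, 4.9, 2.7]
grip_width: 0.573
grip_force: 2.4
```

```bash
python3 -m inch '[[0,-1,0,0,0,0],[-0.1,-2,0,0,0,0],[-0.1,-2,0,0,0,0]]' && python3 -m inch '[[0,-1,0,0,0,0],[-0.1,-2,0,0,0,0],[-0.1,-2,0,0,0,0]]'
```

```text
time: 14.05
position: [0.615, 0.0402, 0.0286]
tool_rot: [-2.278, -2.163, -0.001]
ft_force: [0.2, 5.3, 2.0]
grip_width: 0.574
grip_force: 2.7
time: 14.42
position: [0.615, 0.0401, 0.0287]
tool_rot: [-2.276, -2.163, -0.003]
ft_force: [1.4, 8.3, 2.2]
grip_width: 0.574
grip_force: 4.2
```

The tile has stopped against the block. A little firmer, then back off and look.

```bash
python3 -m inch '[[0,-1,0,0,0,0],[0,-2,0,0,0,0],[0,-2,0,0,0,0]]' && python3 -m inch '[[0,10,0,0,0,0],[1,35,0,0,0,0],[2,50,20,0,0,0],[2,50,60,0,0,0],[-40,80,100,0,0,10],[-90,120,110,0,0,20],[-130,150,110,0,0,30],[-160,160,110,0,0,40],[-180,165,110,0,0,50],[-180,165,110,0,0,50]]'
python3 - <<'E'
from bench import ctrl
from h import *
im,d=ctrl.get_image('top');p=ctrl.camera_params('top');K,T=p['mtx'],p['T']
cv2.imwrite('pics/t5.png',cv2.resize(im[135:225,280:420,::-1],None,fx=5.6,fy=5.6,interpolation=cv2.INTER_CUBIC))
for c in cv2.findContours(terr(im),0,1)[0]:
    if cv2.contourArea(c)>800: print(cv2.boundingRect(c),cv2.minAreaRect((cast(c[:,0],.033,K,T)*1000).astype(np.float32)))
E
```

```text
time: 14.8
position: [0.6148, 0.04, 0.0287]
tool_rot: [-2.274, -2.163, -0.005]
ft_force: [-0.1, 10.5, 3.7]
grip_width: 0.574
grip_force: 5.6
time: 16.05
position: [0.4344, 0.2002, 0.1395]
tool_rot: [1.152, 2.922, 0.001]
ft_force: [0.2, -1.2, 0.8]
grip_width: 0.576
grip_force: 0.0
(308, 156, 58, 44) ((610.2567749023438, -40.63043212890625), (140.32220458984375, 106.50463104248047), 87.03007507324219)
```

View pics/t5.png

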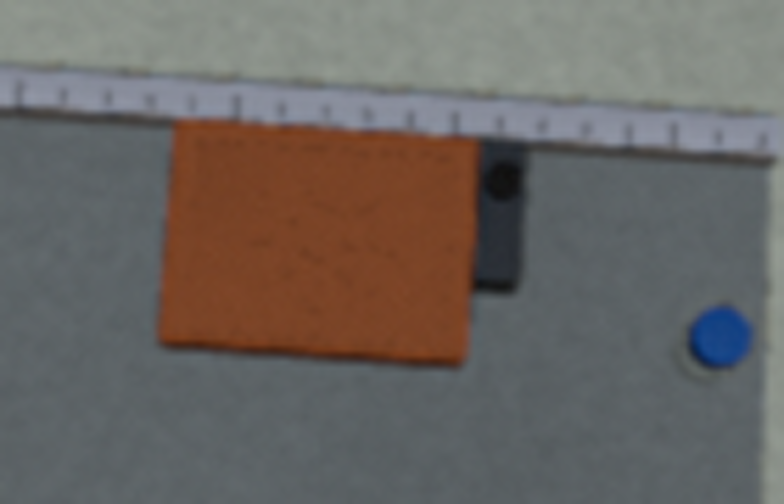

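Both faces look flush: the far edge lies along the rule and the right end meets the stop at column 476. The centre reads about 0.7 mm further from the fence than before, so I'll give it one more light nudge towards the fence.

```bash
python3 -m inch '[[0,-50,0,0,0,10],[0,-105,0,0,0,20],[20,-155,0,0,0,30],[50,-200,0,0,0,40.3],[79.5,-236,-30,0,0,40.3],[79.5,-236,-80,0,0,40.3],[79.5,-236,-102,0,0,40.3],[79.5,-236,-110,0,0,40.3],[79.5,-236,-110,0,0,40.3],[79.5,-236,-110,0,0,40.3]]' && python3 -m inch '[[6,0,0,0,0,0],[12,0,0,0,0,0],[18,-0.5,0,0,0,0],[23,-1,0,0,0,0],[27,-1,0,0,0,0],[30,-1,0,0,0,0],[31,-1,0,0,0,0],[31,-1,0,0,0,0]]' && python3 -m inch '[[1,0,0,0,0,0],[2,0,0,0,0,0],[3,0,0,0,0,0],[3,0,0,0,0,0]]'
```

```text
time: 17.35
position: [0.5156, -0.0356, 0.0299]
tool_rot: [0.075, 3.138, 0.0]
ft_force: [0.5, -0.4, 0.2]
grip_width: 0.575
grip_force: 0.0
time: 18.35
position: [0.5452, -0.0365, 0.0285]
tool_rot: [-0.074, -3.141, -0.0]
ft_force: [0.3, -0.2, 0.4]
grip_width: 0.575
grip_force: 0.0
time: 18.85
position: [0.5473, -0.0364, 0.0284]
tool_rot: [-0.074, -3.139, -0.001]
ft_force: [-3.9, 1.0, 2.7]
grip_width: 0.577
grip_force: 2.0
```

```bash
python3 -m inch '[[1,-0.3,0,0,0,0],[2,-0.6,0,0,0,0],[2,-0.6,0,0,0,0]]' && python3 -m inch '[[1,-0.3,0,0,0,0],[2,-0.6,0,0,0,0],[2,-0.6,0,0,0,0]]'
```

```text
time: 19.23
position: [0.548, -0.0367, 0.0281]
tool_rot: [-0.074, -3.136, -0.002]
ft_force: [-8.7, 1.2, 5.4]
grip_width: 0.569
grip_force: 3.9
time: 19.6
position: [0.5481, -0.0369, 0.0277]
tool_rot: [-0.073, -3.131, -0.003]
ft_force: [-11.7, 2.0, 8.9]
grip_width: 0.575
grip_force: 6.1
```

It is seated at the fence: the hand stalled at board x 549.2, against 549.1 before. Back off, lift clear and check.

```bash
python3 -m inch '[[-10,0,0,0,0,0],[-30,0,0,0,0,0],[-50,0,10,0,0,0],[-60,0,60,0,0,0],[-60,40,110,0,0,0],[-90,95,140,0,0,0],[-110,150,150,0,0,0],[-110,200,150,0,0,0],[-110,240,150,0,0,0],[-110,240,150,0,0,0]]'
python3 - <<'E'
from bench import ctrl
from h import *
im,d=ctrl.get_image('top');p=ctrl.camera_params('top');K,T=p['mtx'],p['T']
cv2.imwrite('pics/t6.png',cv2.resize(im[135:225,280:420,::-1],None,fx=5.6,fy=5.6,interpolation=cv2.INTER_CUBIC))
for c in cv2.findContours(terr(im),0,1)[0]:
    if cv2.contourArea(c)>800: print(cv2.boundingRect(c),cv2.minAreaRect((cast(c[:,0],.033,K,T)*1000).astype(np.float32)))
E
```

```text
time: 20.85
position: [0.4422, 0.2061, 0.1788]
tool_rot: [0.065, 3.139, 0.003]
ft_force: [-0.2, -1.3, 0.1]
grip_width: 0.571
grip_force: 0.0
(308, 156, 58, 44) ((611.0191040039062, -40.71720886230469), (140.213134765625, 106.62633514404297), 87.28394317626953)
```

View pics/t6.png

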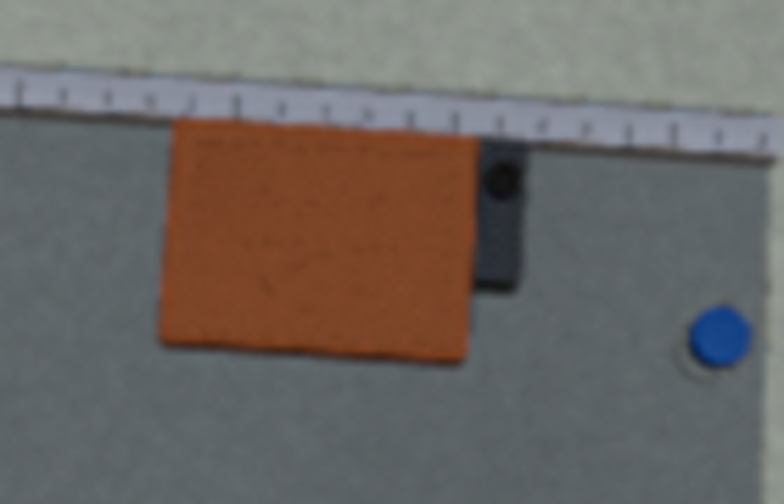

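The tile lies flush along the fence, from (175,120) to (476,135), and against the stop at column 476. The hand is clear and the vial hasn't moved. Handing in.

```bash
python3 -c "
from bench import ctrl
print(ctrl.close_job())"
```

```text
the job is handed in; nothing more can be done
None
```

I pushed the tile into the corner with the fingertips only, flush against the fence and the stop block as far as the camera and stall readings show; the hand is clear and I handed the job in at about 21 s, with no verdict returned.

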